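# Prop open the craft chest

### The job

Open the plywood chest of glue guns and prop its lid: swing the lid up until it stands by itself, swing the steel prop rod on its side all the way out and let the lid down so that the rod's end stands in the holding hole on the chest's rim and carries the lid. Leave the other things on the table where they are.

Things in the scene. Friction and masses are not known exactly. Their poses are not given: they have to be found in the camera images.
- chest: Plywood chest, fixed to the table: 200 deep (x), 260 wide (y), 100 high, walls 10. Origin: centre of its underside. Own x points away from its front towards the hinged rim, y to its left seen from the front, z up. The front faces the robot, give or take 0.3 rad. The lid, prop and holding hole belong to it and move with it.
- lid (a joint): Lid angle, rad: 0 shut, grows as it opens, stop at 1.48 (nearly upright). Lid: plywood board 200 x 260 x 12, 0.6 kg give or take 12 %, hinged along the chest's far top edge. The hinge is stiff (0.22 Nm) and damped: above about 1.3 the lid stays by itself, below about 1.2 it falls shut softly. With the prop in its hole it stands at 0.96.
- prop (a joint): Prop angle against the lid, rad: 0 lies along the lid's side edge, grows as the free end swings out from the lid's underside towards the chest's front; stop at 0.876. The pivot is stiff (0.12 Nm): the rod stays where it is left. At its stop, the lid coming down brings the rod's end straight down into the holding hole.
- lid_hinge (a point): Point on the hinge line, middle of its length, on the lid's underside; chest frame (100, 0, 100.5). The line runs along the chest's y.
- lid_bar (a point): Middle of the lid's pull: a round steel bar, 10 thick, 100 long along the chest's y, 40 in front of the lid's front edge (clear gap 35), level with the board; 240 from the hinge line and 6 above the lid's underside. It can be pinched from above and turns between the fingers as the lid swings up.
- prop_pivot (a point): Pivot of the prop rod, beside the lid's right edge (chest -y side): 180 from the hinge line, 10 above the lid's underside, at chest y = -148. Its axis is along the chest's y.
- prop_pull (a point): Point on the rod's pull: a bar 10 thick, sticking 70 out sideways (chest -y) from the rod at 125 from the pivot. The point is on the bar's axis, 55 out from the rod (15 short of its end).
- prop_tip (a point): Extreme end of the prop rod's free end. Round steel rod, 10 thick, 183 from pivot to this end; with the prop angle at 0 it points at the hinge.
- holder: Dark steel block 36 x 36 x 24 on the chest's right side (-y), just below the rim, with the holding hole: square, 24 x 24, 18 deep, open upwards. Origin: centre of the hole's mouth, z up; chest frame (-40, -148, 94).
- wreath: twig wreath lying flat, 240 across, 32 high (mm). Not to be disturbed. Origin: centre of its underside.
- plate: white paper plate, 170 across, 16 high (mm). Not to be disturbed. Origin: centre of its underside.
- mug: white mug, 76 across, 90 high, handle at its +y (mm). Not to be disturbed. Origin: centre of its underside.
- hammer: hammer lying on the table, about 250 long (mm). Not to be disturbed. Origin: centre of its underside, head at +x.
- slice: round slice of wood, 70 across, 14 high (mm). Not to be disturbed. Origin: centre of its underside.
- tape: cardboard-coloured tape roll lying flat, 80 across, 22 high (mm). Not to be disturbed. Origin: centre of its underside.
- jar: glass jar with metal lid, 60 across, 85 high (mm). Not to be disturbed. Origin: centre of its underside.
- cone: brown pine cone standing, 56 across, 58 high (mm). Not to be disturbed. Origin: centre of its underside.

How it is judged:
By the outcome, as a careful person would: the job done as asked, in the order asked, and still so for the second after the job is handed in, with the robot touching nothing.
It also fails if it takes over 64 s, if anything falls off the work surface, if the arm or the gripper's body presses on something with over 40 N, if the wrist force passes 120 N, or if a joint passes its speed limit or range.

### The arm

A 6-joint arm with a two-finger parallel gripper is mounted at the origin on the work surface. World frame = base frame: x ahead of the robot, y to its left, z up, the work surface at z = 0. Lengths are in m, angles in rad, forces in N, time in s.
With the tool pointing down it reaches from about 0.3 to 0.85 m from the base axis. Payload 4.2 kg.
Tool frame: the origin (TCP) lies midway between the tips of the shut fingers; the grasp point (between the pads) lies 19 mm behind it; z points along the fingers, y is the line along which they close (so a half turn about z gives the same grasp; the last joint's range is limited). The gripper opens to 91 mm and grips with 3 to 60 N. Pads are 32 mm wide; open, the fingers measure 118 mm over their backs; the gripper's body (76 mm by 178 mm) begins 60 mm behind the grasp point.
Start: joints at [1.294, 0.32, 1.565, -0, 1.257, -0.02], TCP at [0.146, 0.556, 0.214] pointing down, gripper open.
Joint ranges: [-3.11, 3.11], [-0.84, 2.01], [0.21, 2.61], [-1.34, 4.49], [0.05, 2.63], [-2.56, 2.56]. Speed limits (rad/s): [2.57, 2.57, 3.14, 3.14, 3.14, 3.14].

### API

Orientations are given as [roll, pitch, yaw] about the fixed x, y, z axes, in that order (R = Rz(yaw) Ry(pitch) Rx(roll)).
In Python, from rig import telemetry, viewer, ctrl gives the robot as it stands. The module is installed in compiled form; this text tells all that it offers.
- The arm moves only by the tool apply_moves, never from a script. Its argument "series" is a list that holds one entry, the list of rows, each a list of 7 numbers: the shift along the tool's x, y, z in m, then the turn, a rotation vector about the tool's x, y, z in rad, then the opening in per cent of the stroke, from 0 (shut) to 100 (fully open). In form: [[[tx, ty, tz, ax, ay, az, claw], ...]]. A call has 1 to 20 rows; each row is the pose to reach, as a shift and turn from the pose commanded when the call began, along the tool's axes at that moment; what a row does not reach only later rows make up. A row lasts 1/12 s, in which the tool goes at most 41.7 mm and 7.16 degrees, less where a joint would pass 70% of its speed; a pose out of reach is approached as far as the arm can. A call with a gripper value outside its range is refused whole. The fingers move at their own pace and stop on an object; the grip force is fixed at half the most. Time passes only in rows, so rows that repeat a pose let the fingers close. It gives the time, the measured TCP pose, the force, the opening and the grip force at its end, in the units of the state.
- telemetry.get_state(): the state, without advancing time (a new reading comes with each control period).
- viewer.get_image(name): name is "side" or "top" or "wrist"; returns a dict with "frame" (480x640x3 uint8, red, green, blue), "fovy" (degrees; the focal length in pixels is half the picture's height over the tangent of half this angle, whatever the lens; pixels are square), "cx", "cy" (the principal point, pixels), "k1" (the pictures are not rectified: a ray, as slopes to the right and down, at radius r is drawn at 1 + k1 r^2 times it, then the intrinsics apply), "xyz" and "orientation" of the camera in the world. Camera axes: x right, y down, z forward; pixel columns grow to the right and rows downward; lengths in m; the calibration is good to about 2 mm. A picture is of the moment at which its call begins. There is no depth.
- ctrl.sign_off(): hands the job in; it is judged then, once.
Trained networks look in the newest picture that a camera, given by its name, has taken for a name from the list of things; names that differ only in an ending like _2 or _b are one class to them, and where a whole thing is asked for, a point or a joint stands for the part that bears it (a point fixed in the world has none). Each returns a list of dicts, best first, with "confidence" (0 to 1); they miss things now and then, are a little off and sometimes report something else, mostly with a low value. They report only what shows in the picture. A call takes as long as a camera call.
- viewer.cut_out(camera, thing): "mask" (480x640 bool, what is visible of it) and "box" ([left, top, width, height] in pixels, round what is visible of it).
The state is a dict: "time": time; "joints": joint angles; "dq": joint speeds; "tau": joint torques, N m; "ee_pos": TCP position; "orientation": TCP orientation; "ft_force": force on the tool from outside, world axes, zero at the start; "torque": the same for the moment, N m; "grip_width": finger opening in m; "grip_force": force on a finger pad.
Only numpy, scipy, OpenCV 4.12 (cv2) and the standard library are available. Lean on these libraries where they do the work, as an engineer would, in place of code of your own. Each camera call takes 0.05 s, during which the arm holds its last target. There are 200 camera calls.

## Working session

There is one attempt and no reset: what is moved stays moved. The work goes in short steps, Python scripts to look and compute and a tool call to move; the robot and the scene stay as the last step left them, time stands still between calls to the robot, and variables do not carry over. Pictures are saved under pics/ and viewed, at most 13 in all, crops included, and the job is handed in when it is done.

Besides the shell and the picture viewer there is one more tool, called in YAML: its name, and indented under it one key for each argument. apply_moves: Moves the arm, as the interface text tells. Its arguments: {"type":"object","properties":{"series":{"type":"array","items":{"type":"array","items":{"type":"array","items":{"type":"number"}}}}},"required":["series"]}

```bash
mkdir -p pics; cat > h.py <<'E'
import numpy as np, cv2
from scipy.spatial.transform import Rotation as R
from rig import telemetry, viewer, ctrl
def rot(o): return R.from_euler('xyz',o).as_matrix()
def cam(i):
    f=240/np.tan(np.radians(i['fovy'])/2)
    return f,i['cx'],i['cy'],i['k1'],np.array(i['xyz']),rot(i['orientation'])
def proj(c,P):
    f,cx,cy,k,t,M=c; p=(np.atleast_2d(P)-t)@M; s=p[:,:2]/p[:,2:]
    r2=(s**2).sum(1,keepdims=True); s=s*(1+k*r2); return s*f+[cx,cy]
def ray(c,uv):
    f,cx,cy,k,t,M=c; d=(np.atleast_2d(uv)-[cx,cy])/f; s=d.copy()
    for _ in range(20): s=d/(1+k*(s**2).sum(1,keepdims=True))
    return t,np.c_[s,np.ones(len(s))]@M.T
def onz(c,uv,z):
    t,d=ray(c,uv); return t+d*((z-t[2])/d[:,2:])
def save(i,n): cv2.imwrite('pics/'+n,i['frame'][...,::-1])
def st():
    s=telemetry.get_state(); print({k:np.round(s[k],3).tolist() for k in s if k in('time','joints','ee_pos','orientation','ft_force','grip_width','grip_force')}); return s
E
python3 - <<'E'
from h import *
st()
for n in('side','top'):
    i=viewer.get_image(n); save(i,n+'0.png'); c=cam(i); print(n,i['fovy'],i['cx'],i['cy'],i['k1'],i['xyz'],i['orientation'])
    for t in('chest','lid','lid_bar','prop','prop_pull','holder','wreath','plate','mug','hammer','slice','tape','jar','cone'):
        for r in viewer.cut_out(n,t)[:1]:
            m=r['mask']; v,u=np.nonzero(m); print(t,round(r['confidence'],2),r['box'],onz(c,[[u.mean(),v.mean()]],0.02).round(3)[0,:2])
E
```

```text
{'time': 0.0, 'joints': [1.294, 0.32, 1.566, -0.0, 1.257, -0.02], 'ee_pos': [0.146, 0.556, 0.213], 'orientation': [-3.14, -0.0, 2.885], 'ft_force': [-0.241, 0.18, -0.188], 'grip_force': 0.0, 'grip_width': 0.091}
side 57.69603009284524 325.4082291926195 239.12930030428947 -0.06900776114813244 [ 0.12661732 -0.74704106  0.73847627] [-2.21798031e+00 -7.65444660e-05 -4.83474505e-01]
chest 0.9 [284.4, 196.2, 124.3, 106.8] [0.595 0.029]
lid 0.66 [286.0, 197.9, 118.3, 92.1] [0.622 0.076]
lid_bar 0.56 [284.1, 199.1, 122.4, 89.5] [0.622 0.077]
prop 0.93 [322.2, 262.4, 86.0, 29.8] [ 0.604 -0.069]
prop_pull 0.87 [323.1, 262.8, 81.6, 26.1] [ 0.6   -0.072]
holder 0.81 [333.0, 271.0, 17.3, 18.3] [ 0.531 -0.073]
wreath 0.64 [242.1, 153.0, 70.3, 36.3] [0.606 0.533]
plate 0.79 [171.6, 185.3, 53.2, 28.5] [0.311 0.476]
mug 0.8 [442.3, 373.7, 62.9, 61.5] [ 0.566 -0.473]
hammer 0.65 [345.8, 378.3, 77.3, 101.7] [ 0.402 -0.43 ]
slice 0.82 [323.7, 325.6, 32.4, 27.3] [ 0.432 -0.225]
tape 0.29 [387.5, 225.2, 17.3, 17.9] [0.752 0.024]
jar 0.52 [343.6, 377.5, 78.8, 102.5] [ 0.403 -0.429]
cone 0.57 [386.6, 226.0,
[... 180 characters left out ...]

chest 0.85 [269.5, 179.3, 156.0, 107.9] [ 0.579 -0.009]
lid 0.64 [271.6, 183.2, 147.6, 101.5] [ 0.587 -0.005]
lid_bar 0.66 [274.4, 181.8, 144.4, 104.1] [ 0.584 -0.007]
prop 0.92 [380.1, 205.4, 37.8, 63.5] [ 0.567 -0.166]
prop_pull 0.82 [379.9, 203.3, 39.7, 63.8] [ 0.573 -0.175]
holder 0.53 [374.3, 245.2, 18.5, 22.6] [ 0.506 -0.139]
wreath 0.76 [90.3, 181.6, 90.9, 87.4] [0.609 0.541]
plate 0.89 [122.5, 303.6, 62.2, 62.0] [0.314 0.482]
mug 0.59 [491.7, 220.3, 43.1, 30.3] [ 0.552 -0.494]
hammer 0.59 [459.5, 257.7, 77.4, 88.2] [ 0.386 -0.439]
slice 0.94 [401.1, 269.3, 27.6, 24.9] [ 0.435 -0.215]
tape 0.79 [241.7, 224.5, 31.4, 28.9] [0.57  0.212]
jar 0.81 [262.6, 185.4, 19.1, 30.6] [0.684 0.167]
```

View pics/top0.png

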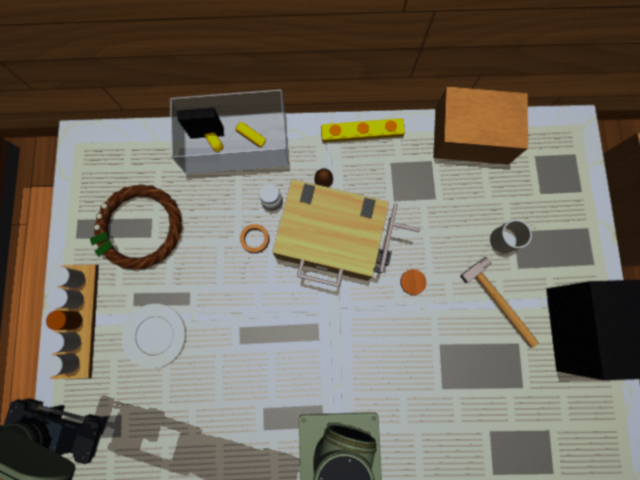

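View pics/side0.png

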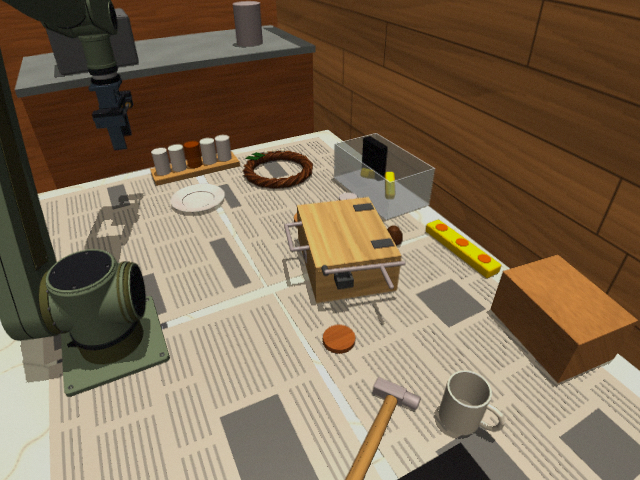

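The top picture shows the chest turned slightly, with lid corners near (291,182), (388,196), (371,276) and (275,256). The bar is at about (322,280) and the prop pull at (405,230). The side picture agrees. Next I'll fit the chest pose to the wood silhouette in both views.

```bash
cat >> h.py <<'E'
def chestT(p): # x,y,yaw -> fn chest->world
    M=R.from_euler('z',p[2]).as_matrix(); return lambda q: np.atleast_2d(q)@M.T+[p[0],p[1],0]
def lidpt(a,r,h,y): # chest frame point on lid: r from hinge line, h above underside
    return np.array([.1-r*np.cos(a)+h*np.sin(a), y, .1005+r*np.sin(a)+h*np.cos(a)])
def proptip(a,b,l,y): # point l along the rod from pivot, lid a, prop angle b
    pv=lidpt(a,.18,.01,y); # direction: towards hinge rotated to underside
    u=np.array([np.cos(a),0,-np.sin(a)]); n=np.array([-np.sin(a),0,-np.cos(a)])
    return pv+l*(np.cos(b)*u+np.sin(b)*n)
E
python3 - <<'E'
from h import *
from scipy.optimize import minimize
V=[]
box=np.array([[x,y,z] for x in(-.1,.1) for y in(-.13,.13) for z in(0,.112)])
for n in('top','side'):
    i=viewer.get_image(n); c=cam(i)
    hsv=cv2.cvtColor(i['frame'],cv2.COLOR_RGB2HSV)
    m=((hsv[...,1]>95)&(hsv[...,0]>8)&(hsv[...,0]<32)).astype(np.uint8)
    l=viewer.cut_out(n,'chest')[0]['box']; w=np.zeros_like(m); a,b,cc,d=map(int,l); w[b-4:b+d+4,a-4:a+cc+4]=1
    m*=w; k,lab,s,_=cv2.connectedComponentsWithStats(m); m=(lab==1+s[1:,4].argmax()).astype(np.uint8)
    m=cv2.morphologyEx(m,cv2.MORPH_OPEN,np.ones((5,5))); m=cv2.morphologyEx(m,cv2.MORPH_CLOSE,np.ones((9,9)))
    V.append((c,m,i))
def cost(p,vs=V):
    t=0
    for c,m,_ in vs:
        h=np.zeros_like(m); q=cv2.convexHull(proj(c,chestT(p)(box)).astype(np.float32))
        big=cv2.fillConvexPoly(np.zeros((1920,2560),np.uint8),np.round(q*4+1.5).astype(np.int32),1)
        h=cv2.resize(big.astype(np.float32),(640,480),interpolation=cv2.INTER_AREA)
        t+=1-np.minimum(h,m).sum()/np.maximum(h,m).sum()
    return t
for vs in(V,V[:1],V[1:]):
    best=min((minimize(cost,[.585,0,y],args=(vs,),method='Nelder-Mead',options=dict(initial_simplex=np.array([[.585,0,y],[.61,0,y],[.585,.02,y],[.585,0,y+.1]]),xatol=1e-4,fatol=1e-5)) for y in(-.3,-.15,0)),key=lambda r:r.fun)
    print(best.x,best.fun)
    if vs is V: p=best.x
T=chestT(p); np.save('p.npy',p)
pts=dict(bar=lidpt(0,.24,.006,0),b1=lidpt(0,.24,.006,.05),b2=lidpt(0,.24,.006,-.05),pull=proptip(0,0,.125,-.203),piv=proptip(0,0,0,-.148),tip=proptip(0,0,.183,-.148),hole=[-.04,-.148,.094])
for k in pts: print(k,T(pts[k]).round(3)[0])
out=[]
for (c,m,i),sl in zip(V,((120,320,230,450),(150,330,260,440))):
    f=i['frame'][...,::-1].copy(); f=cv2.resize(f[sl[0]:sl[1],sl[2]:sl[3]],None,fx=3,fy=3)
    h=cv2.convexHull(proj(c,T(box)).astype(np.float32))
    h=((h-[sl[2],sl[0]]+.5)*3).astype(np.int32); cv2.polylines(f,[h],True,(0,0,255),1)
    for q in pts.values():
        u=((proj(c,T(q))[0]-[sl[2],sl[0]]+.5)*3).astype(int); cv2.circle(f,tuple(map(int,u)),4,(255,0,0),1)
    out.append(cv2.resize(f,(400,int(400*f.shape[0]/f.shape[1]))))
H=max(o.shape[0] for o in out)
cv2.imwrite('pics/fit.png',np.hstack([cv2.copyMakeBorder(o,0,H-o.shape[0],0,0,0) for o in out]))
E
```

```text
[ 0.5760901   0.00524657 -0.26732623] 0.21076476573944092
[ 0.57760019  0.00260059 -0.27015263] 0.10815811157226562
[ 0.57661374  0.00717709 -0.27148724] 0.09405183792114258
bar [0.441 0.042 0.106]
b1 [0.454 0.09  0.106]
b2 [ 0.428 -0.006  0.106]
pull [ 0.566 -0.202  0.11 ]
piv [ 0.46  -0.116  0.11 ]
tip [ 0.636 -0.165  0.11 ]
hole [ 0.498 -0.127  0.094]
```

View pics/fit.png

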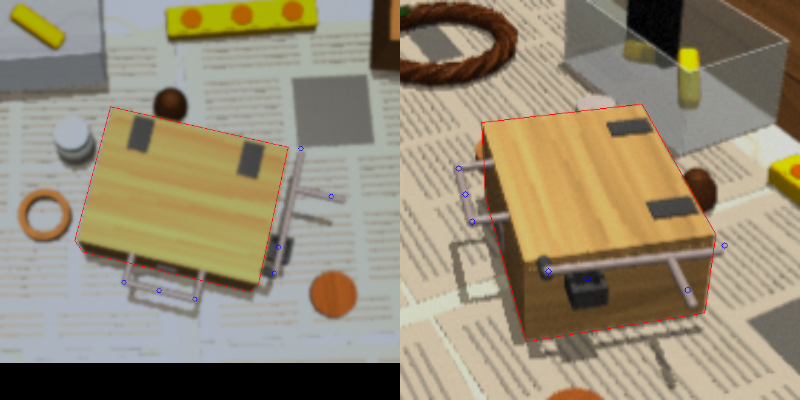

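The fit agrees with both pictures to about 2 mm: yaw −0.267, bar near (0.441, 0.042, 0.106). I'll go above the bar first.

```bash
cat >> h.py <<'E'
Z=0.019
def toolR(yaw,tilt=0,pitch=0,p=None):
    # tool down, y-axis closing; tilt: about chest x (approach leans from -y side); pitch about chest y
    C=R.from_euler('z',np.load('p.npy')[2])
    return (C*R.from_rotvec([0,pitch,0])*R.from_rotvec([tilt,0,0])*C.inv()*R.from_euler('xyz',[np.pi,0,yaw])).as_matrix()
def delta(s,g,M):  # grasp point g world, tool rot M
    R0=rot(s['orientation']); tcp=np.asarray(g)+M[:,2]*Z
    return np.r_[R0.T@(tcp-s['ee_pos']), R.from_matrix(R0.T@M).as_rotvec()].round(4)
E
python3 - <<'E'
from h import *
s=st(); p=np.load('p.npy'); g=chestT(p)(lidpt(0,.24,.006,0))[0]+[0,0,.09]
print(delta(s,g,toolR(np.pi/2+p[2])))
E
```

```text
{'time': 1.7, 'joints': [1.294, 0.32, 1.564, 0.0, 1.257, -0.02], 'ee_pos': [0.146, 0.556, 0.214], 'orientation': [3.141, -0.0, 2.885], 'ft_force': [0.52, 0.202, -0.66], 'grip_force': 0.0, 'grip_width': 0.091}
[-4.1590e-01 -4.2220e-01  3.6400e-02  1.0000e-04 -1.0000e-04  1.5813e+00]
```

apply_moves:
  series:
    - [[-0.416,-0.422,0.036,0,0,1.581,38],[-0.416,-0.422,0.036,0,0,1.581,38],[-0.416,-0.422,0.036,0,0,1.581,38],[-0.416,-0.422,0.036,0,0,1.581,38],[-0.416,-0.422,0.036,0,0,1.581,38],[-0.416,-0.422,0.036,0,0,1.581,38],[-0.416,-0.422,0.036,0,0,1.581,38],[-0.416,-0.422,0.036,0,0,1.581,38],[-0.416,-0.422,0.036,0,0,1.581,38],[-0.416,-0.422,0.036,0,0,1.581,38],[-0.416,-0.422,0.036,0,0,1.581,38],[-0.416,-0.422,0.036,0,0,1.581,38],[-0.416,-0.422,0.036,0,0,1.581,38],[-0.416,-0.422,0.036,0,0,1.581,38],[-0.416,-0.422,0.036,0,0,1.581,38],[-0.416,-0.422,0.036,0,0,1.581,38],[-0.416,-0.422,0.036,0,0,1.581,38],[-0.416,-0.422,0.036,0,0,1.581,38],[-0.416,-0.422,0.036,0,0,1.581,38],[-0.416,-0.422,0.036,0,0,1.581,38]]

```text
time: 3.37
ee_pos: [0.4407, 0.0436, 0.1781]
orientation: [3.141, -0.0, 1.306]
ft_force: [0.1, -0.4, 0.0]
grip_width: 0.0343
grip_force: 0.0
```

```bash
python3 - <<'E'
from h import *
s=st(); p=np.load('p.npy'); T=chestT(p)
i=viewer.get_image('wrist'); c=cam(i); f=i['frame'][...,::-1].copy()
for q in [lidpt(0,.24,.006,y) for y in(-.05,0,.05)]+[lidpt(0,.2,.012,y) for y in(-.13,.13)]:
    cv2.circle(f,tuple(map(int,proj(c,T(q))[0])),5,(255,0,0),1)
cv2.imwrite('pics/w1.png',f)
print(delta(s,T(lidpt(0,.24,.006,0))[0],toolR(np.pi/2+p[2])))
E
```

```text
{'time': 3.367, 'joints': [0.072, 0.141, 1.903, 0.0, 1.097, 0.337], 'ee_pos': [0.441, 0.044, 0.178], 'orientation': [3.141, -0.0, 1.306], 'ft_force': [0.116, -0.423, 0.014], 'grip_force': 0.0, 'grip_width': 0.034}
[-0.0012  0.0007  0.0906  0.0001 -0.0003  0.0027]
```

View pics/w1.png

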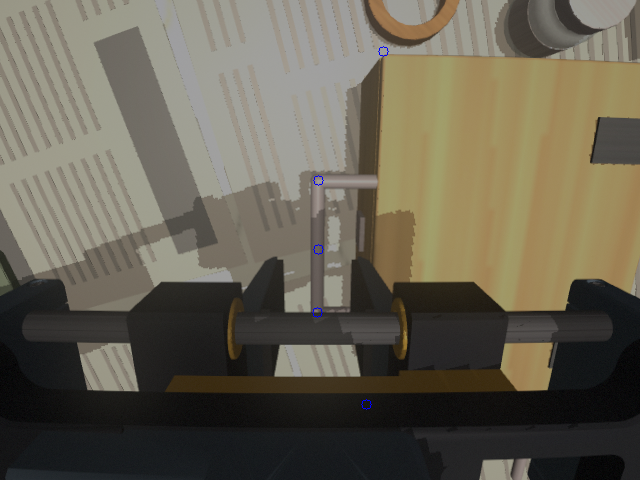

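The wrist picture shows the bar at column 318, midway between the fingers (280 and 355), and the projected points lie on it. I'll descend and close.

apply_moves:
  series:
    - [[0,0,0.03,0,0,0,38],[0,0,0.06,0,0,0,38],[0,0,0.09,0,0,0,38],[0,0,0.09,0,0,0,38],[0,0,0.09,0,0,0,0],[0,0,0.09,0,0,0,0],[0,0,0.09,0,0,0,0],[0,0,0.09,0,0,0,0],[0,0,0.09,0,0,0,0],[0,0,0.09,0,0,0,0]]

```text
time: 4.25
ee_pos: [0.4405, 0.043, 0.0893]
orientation: [-3.141, -0.001, 1.303]
ft_force: [-5.2, 2.3, 4.6]
grip_width: 0.0092
grip_force: 30.0
```

```bash
python3 - <<'E'
from h import *
s=st(); p=np.load('p.npy'); T=chestT(p); M=toolR(np.pi/2+p[2])
print(delta(s,T(lidpt(0,.24,.006,0))[0],M))
g0=T(lidpt(0,.24,.006,0))[0]
for a in np.linspace(0.1,1.5,15):
    g=T(lidpt(a,.24,.006,0))[0]-g0
    print(round(a,2),(rot(s['orientation']).T@g).round(3))
E
```

```text
{'time': 4.25, 'joints': [0.07, 0.242, 2.035, 0.002, 0.865, 0.337], 'ee_pos': [0.441, 0.043, 0.089], 'orientation': [-3.141, -0.001, 1.303], 'ft_force': [-5.167, 2.292, 4.597], 'grip_force': 30.002, 'grip_width': 0.009}
[-0.0006  0.0007  0.0018 -0.0009 -0.0013 -0.0006]
0.1 [ 0.     0.002 -0.024]
0.2 [ 0.     0.006 -0.048]
0.3 [ 0.     0.012 -0.071]
0.4 [ 0.     0.021 -0.093]
0.5 [ 0.     0.032 -0.114]
0.6 [ 0.     0.045 -0.135]
0.7 [ 0.     0.06  -0.153]
0.8 [ 0.     0.077 -0.17 ]
0.9 [ 0.     0.095 -0.186]
1.0 [ 0.     0.115 -0.199]
1.1 [ 0.     0.136 -0.211]
1.2 [ 0.     0.158 -0.22 ]
1.3 [ 0.     0.181 -0.227]
1.4 [ 0.     0.205 -0.232]
1.5 [ 0.     0.229 -0.234]
```

apply_moves:
  series:
    - [[0,0.001,-0.012,0,0,0,0],[0,0.002,-0.024,0,0,0,0],[0,0.006,-0.048,0,0,0,0],[0,0.009,-0.06,0,0,0,0],[0,0.012,-0.071,0,0,0,0],[0,0.021,-0.093,0,0,0,0],[0,0.032,-0.114,0,0,0,0],[0,0.045,-0.135,0,0,0,0],[0,0.052,-0.144,0,0,0,0],[0,0.06,-0.153,0,0,0,0],[0,0.077,-0.17,0,0,0,0],[0,0.095,-0.186,0,0,0,0],[0,0.095,-0.186,0,0,0,0]]

```text
time: 5.33
ee_pos: [0.533, 0.0173, 0.279]
orientation: [3.14, -0.001, 1.303]
ft_force: [-9.5, 1.8, 12.0]
grip_width: 0.0092
grip_force: 30.0
```

```bash
python3 - <<'E'
from h import *
s=st(); p=np.load('p.npy'); T=chestT(p)
g=s['ee_pos']-rot(s['orientation'])[:,2]*Z
print('g',g, T(lidpt(.9,.24,.006,0)))
for a in (1,1.1,1.2,1.3,1.4,1.44,1.46): print(a,(rot(s['orientation']).T@(T(lidpt(a,.24,.006,0))[0]-T(lidpt(.9,.24,.006,0))[0])).round(3))
E
```

```text
{'time': 5.333, 'joints': [0.01, 0.218, 1.543, 0.001, 1.379, 0.278], 'ee_pos': [0.533, 0.017, 0.279], 'orientation': [3.14, -0.001, 1.303], 'ft_force': [-9.545, 1.771, 11.967], 'grip_force': 30.003, 'grip_width': 0.009}
g [0.53299956 0.01726054 0.29797001] [[0.5331838  0.01699782 0.29222812]]
1 [ 0.     0.02  -0.013]
1.1 [ 0.     0.041 -0.025]
1.2 [ 0.     0.063 -0.034]
1.3 [ 0.     0.086 -0.041]
1.4 [ 0.     0.11  -0.046]
1.44 [ 0.     0.119 -0.047]
1.46 [ 0.     0.124 -0.047]
```

apply_moves:
  series:
    - [[0,0.01,-0.009,0,0,0,0],[0,0.02,-0.016,0,0,0,0],[0,0.03,-0.022,0,0,0,0],[0,0.041,-0.028,0,0,0,0],[0,0.052,-0.033,0,0,0,0],[0,0.063,-0.037,0,0,0,0],[0,0.075,-0.041,0,0,0,0],[0,0.086,-0.044,0,0,0,0],[0,0.098,-0.047,0,0,0,0],[0,0.11,-0.049,0,0,0,0],[0,0.117,-0.05,0,0,0,0],[0,0.117,-0.05,0,0,0,0],[0,0.117,-0.05,0,0,0,0]]

```text
time: 6.42
ee_pos: [0.6465, -0.0142, 0.3261]
orientation: [3.137, -0.0, 1.303]
ft_force: [0.3, -1.3, 4.6]
grip_width: 0.0095
grip_force: 30.0
```

```bash
python3 - <<'E'
from h import *
s=st(); p=np.load('p.npy'); T=chestT(p)
g=s['ee_pos']-rot(s['orientation'])[:,2]*Z
M=R.from_euler('z',p[2]).as_matrix(); q=M.T@(g-[p[0],p[1],0]); print('chest',q, lidpt(1.43,.24,.006,0), 'ang',np.arctan2(q[2]-.1005,.1-q[0])-.006/.24, np.hypot(q[2]-.1005,.1-q[0]))
i=viewer.get_image('side'); save(i,'s2.png')
E
```

```text
{'time': 6.417, 'joints': [-0.039, 0.396, 1.174, -0.001, 1.568, 0.228], 'ee_pos': [0.646, -0.014, 0.326], 'orientation': [3.137, -0.0, 1.303], 'ft_force': [0.271, -1.268, 4.603], 'grip_force': 29.999, 'grip_width': 0.009}
chest [ 7.29381217e-02 -1.83673217e-04  3.45076422e-01] [0.07226104 0.         0.33896708] ang 1.435596647268645 0.2460690377736862
```

View pics/s2.png

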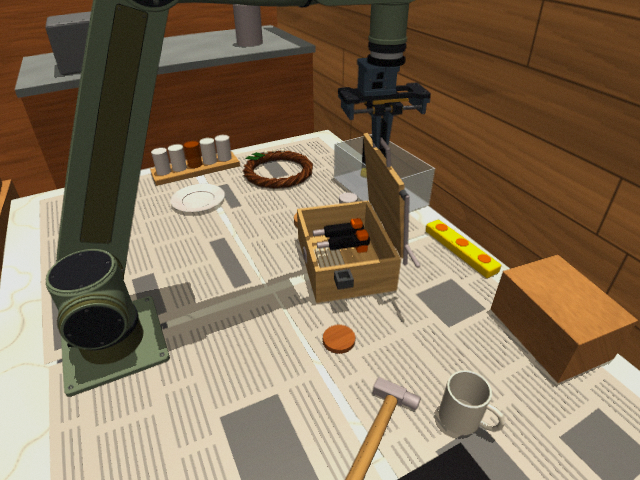

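The lid stands at about 1.43, with the rod hanging along its right edge near (405,230)–(415,260). I'll release it and lift clear.

apply_moves:
  series:
    - [[0,0,0,0,0,0,38],[0,0,0,0,0,0,38],[0,0,0,0,0,0,38],[0,0,-0.02,0,0,0,38],[0,0,-0.05,0,0,0,38],[0,0,-0.09,0,0,0,45],[0,0,-0.09,0,0,0,45]]

```text
time: 7.05
ee_pos: [0.6473, -0.0135, 0.4219]
orientation: [3.128, -0.003, 1.304]
ft_force: [-1.1, 0.2, 1.4]
grip_width: 0.041
grip_force: 0.0
```

```bash
python3 - <<'E'
from h import *
s=st(); p=np.load('p.npy'); T=chestT(p)
i=viewer.get_image('side'); c=cam(i); j=viewer.get_image('top'); d=cam(j)
f=i['frame'][...,::-1][120:320,260:460]; f=cv2.resize(f,None,fx=3,fy=3); e=cv2.resize(j['frame'][...,::-1][150:310,320:440],None,fx=3.3,fy=3.3)
for col,a in (((255,0,0),1.43),((0,0,255),1.38)):
  for q in (proptip(a,0,0,-.148),proptip(a,0,.125,-.148),proptip(a,0,.125,-.218),proptip(a,0,.183,-.148),lidpt(a,.2,0,-.13),lidpt(a,.2,0,.13),lidpt(a,.24,.006,-.05)):
    u=(proj(c,T(q))[0]-[260,120]+.5)*3; cv2.circle(f,tuple(map(int,u)),4,col,1)
    u=(proj(d,T(q))[0]-[320,150]+.5)*3.3; cv2.circle(e,tuple(map(int,u)),4,col,1)
f=cv2.resize(f,(480,480)); e=cv2.resize(e,(320,427)); e=cv2.copyMakeBorder(e,0,53,0,0,0); cv2.imwrite('pics/s3.png',np.hstack([f,e]))
g=T(proptip(1.43,0,.125,-.206))[0]; M=toolR(np.pi/2+p[2],.35)
print('g',g); print(delta(s,g-M[:,2]*.2,M)); print(delta(s,g-M[:,2]*.08,M)); print(delta(s,g,M))
E
```

```text
{'time': 7.05, 'joints': [-0.039, 0.401, 0.935, 0.0, 1.792, 0.228], 'ee_pos': [0.647, -0.013, 0.422], 'orientation': [3.128, -0.003, 1.304], 'ft_force': [-1.119, 0.213, 1.416], 'grip_force': 0.0, 'grip_width': 0.041}
g [ 0.6202278  -0.22042839  0.15635907]
[-0.2691  0.0271  0.095   0.0134  0.3465  0.0029]
[-0.2284  0.0256  0.2078  0.0134  0.3465  0.0029]
[-0.2012  0.0246  0.2831  0.0134  0.3465  0.0029]
```

View pics/s3.png

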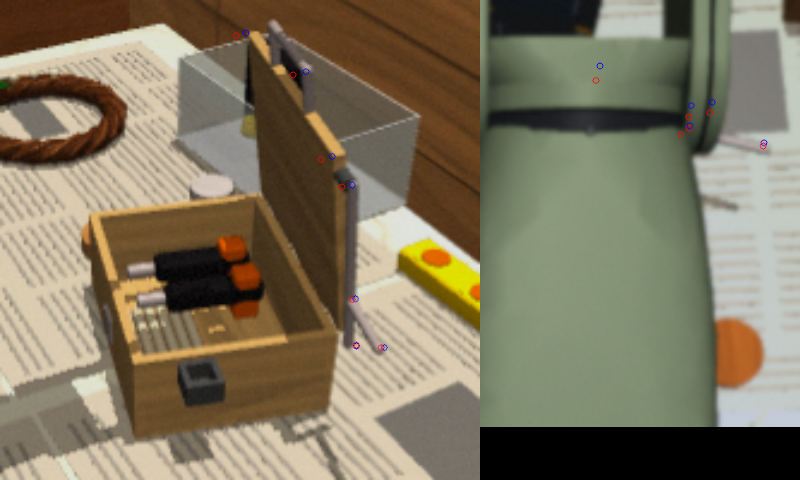

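The lid stays up and the model at 1.43 (blue) lies on it within about 2 px. The pull's end is at (381,347) against a predicted (383,348). I'll approach the pull with a 0.35 rad tilt, then check from near.

apply_moves:
  series:
    - [[-0.04,0.004,0.0,0.004,0.06,0.0,45],[-0.08,0.008,0.0,0.007,0.12,0.0,45],[-0.12,0.012,0.02,0.01,0.2,0.0,45],[-0.16,0.02,0.04,0.01,0.28,0.0,45],[-0.2,0.024,0.06,0.013,0.346,0.003,45],[-0.24,0.027,0.08,0.013,0.346,0.003,45],[-0.269,0.027,0.095,0.013,0.346,0.003,45],[-0.256,0.027,0.13,0.013,0.346,0.003,45],[-0.242,0.026,0.17,0.013,0.346,0.003,45],[-0.228,0.026,0.208,0.013,0.346,0.003,45],[-0.228,0.026,0.208,0.013,0.346,0.003,45],[-0.228,0.026,0.208,0.013,0.346,0.003,45]]

```text
time: 8.15
ee_pos: [0.6092, -0.2391, 0.2032]
orientation: [-3.12, -0.348, 1.297]
ft_force: [0.6, -0.6, 1.3]
grip_width: 0.041
grip_force: 0.0
```

```bash
python3 - <<'E'
from h import *
s=st(); p=np.load('p.npy'); T=chestT(p)
i=viewer.get_image('wrist'); c=cam(i); f=i['frame'][...,::-1].copy()
a=1.43
for q in (proptip(a,0,0,-.148),proptip(a,0,.125,-.148),proptip(a,0,.125,-.206),proptip(a,0,.125,-.218),proptip(a,0,.183,-.148)):
    u=proj(c,T(q))[0]; print(u.round()); cv2.circle(f,tuple(map(int,u)),5,(255,0,0),1)
cv2.imwrite('pics/w4.png',f)
g=T(proptip(1.43,0,.125,-.206))[0]; M=toolR(np.pi/2+p[2],.35)
print(delta(s,g,M))
E
```

```text
{'time': 8.15, 'joints': [-0.557, 0.509, 1.34, 0.331, 1.424, -0.357], 'ee_pos': [0.609, -0.239, 0.203], 'orientation': [-3.12, -0.348, 1.297], 'ft_force': [0.576, -0.59, 1.268], 'grip_force': 0.0, 'grip_width': 0.041}
[277.  61.]
[327. 166.]
[327. 252.]
[327. 270.]
[336. 185.]
[ 0.0038  0.007   0.0701 -0.0191  0.002  -0.0065]
```

View pics/w4.png

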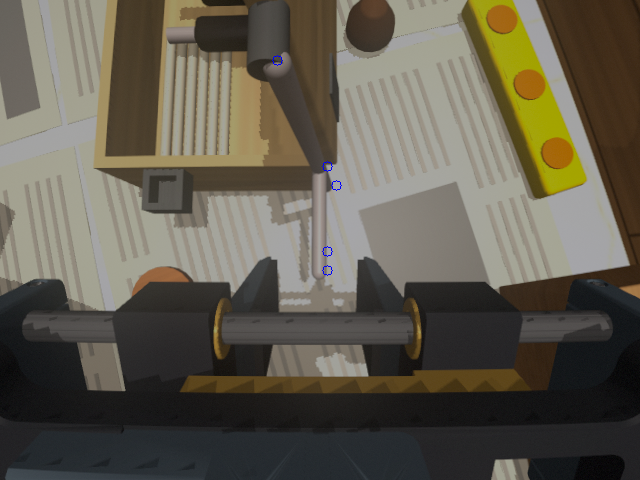

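The pull bar runs from (319,170) to (320,278), centred between the fingers (275 and 362) and about 8 px left of the prediction. So I'll go straight down the tool axis and pinch.

apply_moves:
  series:
    - [[0,0,0.025,0,0,0,45],[0,0,0.05,0,0,0,45],[0,0,0.07,0,0,0,45],[0,0,0.07,0,0,0,45],[0,0,0.07,0,0,0,0],[0,0,0.07,0,0,0,0],[0,0,0.07,0,0,0,0],[0,0,0.07,0,0,0,0],[0,0,0.07,0,0,0,0],[0,0,0.07,0,0,0,0]]

```text
time: 9.03
ee_pos: [0.6164, -0.2178, 0.1413]
orientation: [-3.129, -0.346, 1.299]
ft_force: [-0.4, -1.1, 4.9]
grip_width: 0.009
grip_force: 30.0
```

```bash
python3 - <<'E'
from h import *
s=st(); p=np.load('p.npy'); T=chestT(p); R0=rot(s['orientation'])
g=s['ee_pos']-R0[:,2]*Z
print(g,T(proptip(1.43,0,.125,-.206))[0], R.from_euler('z',-p[2]).apply(R0[:,2]))
a=1.43; g0=T(proptip(a,0,.125,-.206))[0]
for b in (.05,.1,.2,.3,.4,.5,.6,.7,.8,.85,.88,.9,.92): print(b,(R0.T@(T(proptip(a,b,.125,-.206))[0]-g0)).round(3))
E
```

```text
{'time': 9.033, 'joints': [-0.525, 0.539, 1.447, 0.346, 1.276, -0.377], 'ee_pos': [0.616, -0.218, 0.141], 'orientation': [-3.129, -0.346, 1.299], 'ft_force': [-0.379, -1.071, 4.878], 'grip_force': 30.001, 'grip_width': 0.009}
[ 0.61484725 -0.22406113  0.15913734] [ 0.6202278  -0.22042839  0.15635907] [-0.01067388  0.33881593 -0.94079213]
0.05 [-0.    -0.006  0.001]
0.1 [-0.    -0.012  0.001]
0.2 [-0.    -0.025  0.001]
0.3 [-0.    -0.037  0.   ]
0.4 [ 0.001 -0.05  -0.002]
0.5 [ 0.002 -0.062 -0.006]
0.6 [ 0.004 -0.073 -0.01 ]
0.7 [ 0.006 -0.084 -0.016]
0.8 [ 0.008 -0.094 -0.022]
0.85 [ 0.009 -0.099 -0.026]
0.88 [ 0.01  -0.102 -0.028]
0.9 [ 0.011 -0.104 -0.03 ]
0.92 [ 0.011 -0.106 -0.032]
```

apply_moves:
  series:
    - [[0,-0.006,0.001,0,0,0,0],[0,-0.012,0.001,0,0,0,0],[0,-0.019,0.001,0,0,0,0],[0,-0.025,0.001,0,0,0,0],[0,-0.031,0.001,0,0,0,0],[0,-0.037,0,0,0,0,0],[0.001,-0.044,-0.001,0,0,0,0],[0.001,-0.05,-0.002,0,0,0,0],[0.002,-0.056,-0.004,0,0,0,0],[0.002,-0.062,-0.006,0,0,0,0],[0.003,-0.068,-0.008,0,0,0,0],[0.004,-0.073,-0.01,0,0,0,0],[0.005,-0.079,-0.013,0,0,0,0],[0.006,-0.084,-0.016,0,0,0,0],[0.007,-0.089,-0.019,0,0,0,0],[0.008,-0.094,-0.022,0,0,0,0],[0.009,-0.099,-0.026,0,0,0,0],[0.009,-0.1,-0.027,0,0,0,0],[0.009,-0.1,-0.027,0,0,0,0]]

```text
time: 10.62
ee_pos: [0.5198, -0.191, 0.1712]
orientation: [-3.129, -0.347, 1.299]
ft_force: [-1.0, -2.5, -1.6]
grip_width: 0.0089
grip_force: 30.0
```

```bash
cat >> h.py <<'E'
def overlay(n,a,b,fn,win,k=3):
    p=np.load('p.npy'); T=chestT(p); i=viewer.get_image(n); c=cam(i); x0,y0,x1,y1=win
    f=cv2.resize(i['frame'][...,::-1][y0:y1,x0:x1],None,fx=k,fy=k)
    for q in (proptip(a,b,0,-.148),proptip(a,b,.125,-.148),proptip(a,b,.125,-.218),proptip(a,b,.183,-.148),lidpt(a,.2,0,-.13),lidpt(a,.2,0,.13),lidpt(a,.24,.006,-.05),[-.04,-.148,.094]):
        u=(proj(c,T(q))[0]-[x0,y0]+.5)*k; cv2.circle(f,tuple(map(int,u)),4,(255,0,0),1)
    cv2.imwrite('pics/'+fn,f)
E
python3 - <<'E'
from h import *
s=st(); p=np.load('p.npy'); T=chestT(p); R0=rot(s['orientation'])
print('g',R.from_euler('z',-p[2]).apply(s['ee_pos']-R0[:,2]*Z-[p[0],p[1],0]), proptip(1.43,.855,.125,-.206))
overlay('side',1.43,.86,'s5.png',(260,120,460,320))
E
```

```text
{'time': 10.617, 'joints': [-0.569, 0.371, 1.653, 0.345, 1.255, -0.43], 'ee_pos': [0.52, -0.191, 0.171], 'orientation': [-3.129, -0.347, 1.299], 'ft_force': [-0.99, -2.54, -1.646], 'grip_force': 30.004, 'grip_width': 0.009}
g [-0.00221808 -0.21064016  0.18907003] [ 0.00276437 -0.206       0.18567025]
```

View pics/s5.png

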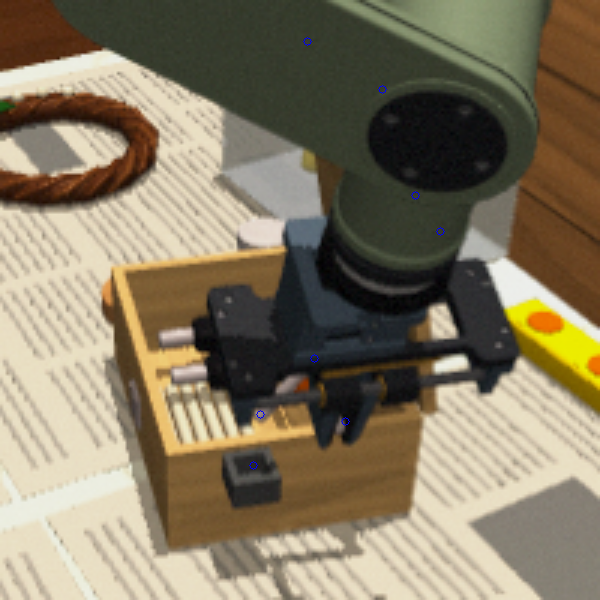

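apply_moves:
  series:
    - [[0.001,-0.002,-0.002,0,0,0,0],[0.001,-0.004,-0.003,0,0,0,0],[0.002,-0.006,-0.005,0,0,0,0],[0.002,-0.007,-0.006,0,0,0,0],[0.002,-0.007,-0.006,0,0,0,0],[0.002,-0.007,-0.006,0,0,0,0]]

```text
time: 11.17
ee_pos: [0.5193, -0.1911, 0.1755]
orientation: [-3.14, -0.346, 1.298]
ft_force: [15.5, -1.5, -16.6]
grip_width: 0.0092
grip_force: 30.0
```

The force has risen to about 22 N with almost no motion, so the rod is at its stop. I'll release and back off.

apply_moves:
  series:
    - [[0.001,-0.003,-0.003,0,0,0,0],[0.001,-0.003,-0.003,0,0,0,45],[0.001,-0.003,-0.003,0,0,0,45],[0.001,-0.003,-0.003,0,0,0,45],[0.001,-0.003,-0.025,0,0,0,45],[0,-0.003,-0.06,0,0,0,45],[0,-0.003,-0.1,0,0,0,45],[-0.02,-0.003,-0.14,0,0,0,45],[-0.03,-0.003,-0.18,0,0,0,45],[-0.03,-0.003,-0.21,0,0,0,45],[-0.03,-0.003,-0.21,0,0,0,45]]

```text
time: 12.08
ee_pos: [0.4871, -0.288, 0.3703]
orientation: [-3.139, -0.343, 1.3]
ft_force: [-0.0, 0.2, 0.1]
grip_width: 0.0411
grip_force: 0.0
```

```bash
python3 - <<'E'
from h import *
s=st()
overlay('side',1.43,.876,'s6.png',(260,120,460,320))
i=viewer.get_image('top');cv2.imwrite('pics/t6.png',i['frame'][...,::-1])
E
```

```text
{'time': 12.083, 'joints': [-0.733, 0.324, 1.222, 0.309, 1.747, -0.432], 'ee_pos': [0.487, -0.288, 0.37], 'orientation': [-3.139, -0.343, 1.3], 'ft_force': [-0.049, 0.23, 0.122], 'grip_force': 0.0, 'grip_width': 0.041}
```

View pics/s6.png

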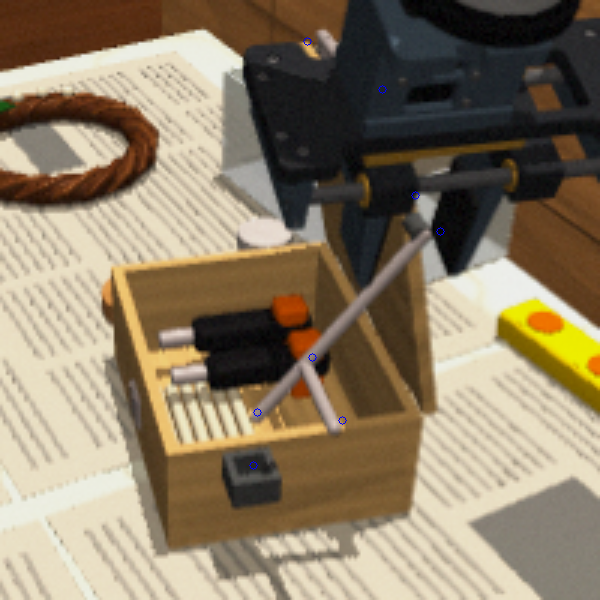

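The rod is out at its stop: tip at (259,413) against a predicted (257,413), pull end at (337,430). I'll return above the lid bar.

```bash
python3 - <<'E'
from h import *
s=st(); p=np.load('p.npy'); M=toolR(np.pi/2+p[2])
for e in ([.5,-.2,.44],[.643,-.013,.425]): print(delta(s,np.array(e)-M[:,2]*Z,M))
E
```

```text
{'time': 12.183, 'joints': [-0.731, 0.326, 1.233, 0.308, 1.743, -0.432], 'ee_pos': [0.486, -0.286, 0.365], 'orientation': [-3.13, -0.346, 1.299], 'ft_force': [-0.058, -0.179, -0.877], 'grip_force': 0.0, 'grip_width': 0.041}
[ 0.1065 -0.0102 -0.0413 -0.0108 -0.3463 -0.0026]
[ 0.307   0.0783  0.046  -0.0108 -0.3463 -0.0026]
```

apply_moves:
  series:
    - [[0.03,0,-0.03,0,-0.05,0,45],[0.06,-0.005,-0.045,0,-0.12,0,45],[0.09,-0.01,-0.045,-0.005,-0.2,0,45],[0.11,-0.01,-0.04,-0.01,-0.28,-0.003,45],[0.15,0.01,-0.023,-0.01,-0.346,-0.003,45],[0.19,0.03,-0.005,-0.01,-0.346,-0.003,45],[0.22,0.04,0.01,-0.01,-0.346,-0.003,45],[0.25,0.055,0.022,-0.01,-0.346,-0.003,45],[0.28,0.067,0.035,-0.01,-0.346,-0.003,45],[0.307,0.078,0.046,-0.01,-0.346,-0.003,45],[0.307,0.078,0.046,-0.01,-0.346,-0.003,45],[0.307,0.078,0.046,-0.01,-0.346,-0.003,45]]

```text
time: 13.18
ee_pos: [0.6426, -0.0105, 0.4205]
orientation: [-3.133, 0.001, 1.308]
ft_force: [-1.2, 0.5, 0.1]
grip_width: 0.0411
grip_force: 0.0
```

```bash
python3 - <<'E'
from h import *
s=st(); p=np.load('p.npy'); T=chestT(p)
i=viewer.get_image('wrist'); j=viewer.get_image('side')
f=cv2.resize(i['frame'][...,::-1][60:400,140:540],(400,340)); e=cv2.resize(j['frame'][...,::-1][140:310,280:450],(400,400))
c=cam(i)
for col,a in (((255,0,0),1.43),((0,0,255),1.38)):
  for y in (-.05,0,.05): cv2.circle(f,tuple(map(int,proj(c,T(lidpt(a,.24,.006,y)))[0]-[140,60])),4,col,1)
  print(a,proj(c,T(lidpt(a,.24,.006,0))).round())
cv2.imwrite('pics/w7.png',np.hstack([cv2.copyMakeBorder(f,0,60,0,0,0),e]))
E
```

```text
{'time': 13.183, 'joints': [-0.035, 0.407, 0.93, 0.001, 1.814, 0.228], 'ee_pos': [0.643, -0.011, 0.421], 'orientation': [-3.133, 0.001, 1.308], 'ft_force': [-1.243, 0.547, 0.08], 'grip_force': 0.0, 'grip_width': 0.041}
1.43 [[323. 247.]]
1.38 [[307. 247.]]
```

View pics/w7.png

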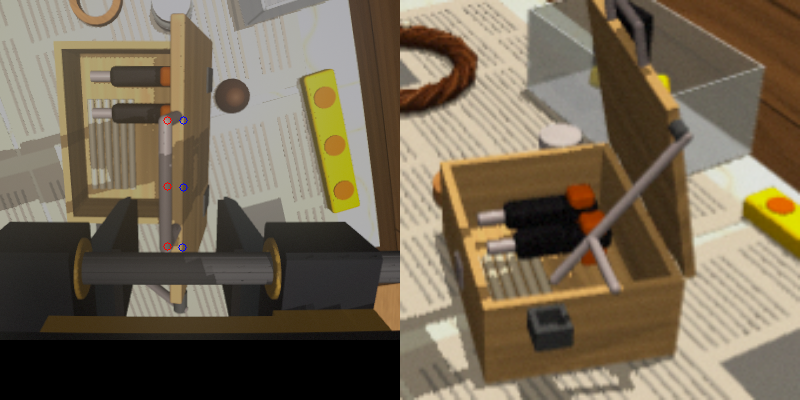

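The bar is at column 165 of the crop and the finger centre at 176, so the tool must go 8 mm toward the front; the lid stands at about 1.38. In the side crop the rod is out, with its end near (556,280) above the holder (550,325).

apply_moves:
  series:
    - [[0,-0.008,0.03,0,0,0,45],[0,-0.008,0.06,0,0,0,45],[0,-0.008,0.085,0,0,0,45],[0,-0.008,0.098,0,0,0,45],[0,-0.008,0.098,0,0,0,45],[0,-0.008,0.098,0,0,0,0],[0,-0.008,0.098,0,0,0,0],[0,-0.008,0.098,0,0,0,0],[0,-0.008,0.098,0,0,0,0],[0,-0.008,0.098,0,0,0,0],[0,-0.008,0.098,0,0,0,0]]

```text
time: 14.2
ee_pos: [0.6347, -0.0107, 0.3265]
orientation: [-3.139, -0.0, 1.304]
ft_force: [-1.6, -0.8, 4.1]
grip_width: 0.009
grip_force: 30.0
```

```bash
python3 - <<'E'
from h import *
s=st(); p=np.load('p.npy'); T=chestT(p); R0=rot(s['orientation'])
q=R.from_euler('z',-p[2]).apply(s['ee_pos']-R0[:,2]*Z-[p[0],p[1],0])
a0=np.arctan2(q[2]-.1005,.1-q[0])-.025; print(q,a0,lidpt(a0,.24,.006,0))
for a in (1.33,1.28,1.23,1.18,1.13,1.08,1.04,1.0,.98,.96,.94): print(a,(R0.T@(T(lidpt(a,.24,.006,0))[0]-T(lidpt(1.375,.24,.006,0))[0])).round(3))
E
```

```text
{'time': 14.2, 'joints': [-0.035, 0.378, 1.199, 0.001, 1.566, 0.231], 'ee_pos': [0.635, -0.011, 0.327], 'orientation': [-3.139, -0.0, 1.304], 'ft_force': [-1.595, -0.85, 4.133], 'grip_force': 30.0, 'grip_width': 0.009}
[6.07437408e-02 6.76997082e-05 3.45536506e-01] 1.3869404492043074 [0.06202164 0.         0.33755199]
1.33 [ 0.    -0.011  0.002]
1.28 [ 0.    -0.022  0.005]
1.23 [ 0.    -0.034  0.008]
1.18 [ 0.    -0.045  0.012]
1.13 [ 0.    -0.056  0.017]
1.08 [ 0.    -0.067  0.022]
1.04 [ 0.    -0.075  0.027]
1.0 [ 0.    -0.084  0.032]
0.98 [ 0.    -0.088  0.034]
0.96 [ 0.    -0.092  0.037]
0.94 [ 0.    -0.096  0.039]
```

apply_moves:
  series:
    - [[0,-0.006,0.001,0,0,0,0],[0,-0.011,0.002,0,0,0,0],[0,-0.017,0.003,0,0,0,0],[0,-0.022,0.005,0,0,0,0],[0,-0.028,0.006,0,0,0,0],[0,-0.034,0.008,0,0,0,0],[0,-0.04,0.01,0,0,0,0],[0,-0.045,0.012,0,0,0,0],[0,-0.051,0.014,0,0,0,0],[0,-0.056,0.017,0,0,0,0],[0,-0.062,0.019,0,0,0,0],[0,-0.067,0.022,0,0,0,0],[0,-0.071,0.024,0,0,0,0],[0,-0.071,0.024,0,0,0,0]]

```text
time: 15.37
ee_pos: [0.5647, 0.0086, 0.3011]
orientation: [-3.136, -0.0, 1.305]
ft_force: [-3.2, 2.6, 2.5]
grip_width: 0.0094
grip_force: 30.0
```

```bash
python3 - <<'E'
from h import *
s=st(); p=np.load('p.npy'); R0=rot(s['orientation'])
q=R.from_euler('z',-p[2]).apply(s['ee_pos']-R0[:,2]*Z-[p[0],p[1],0])
print(np.arctan2(q[2]-.1005,.1-q[0])-.025, np.hypot(q[2]-.1005,.1-q[0]))
print('tip1.06',proptip(1.06,.876,.183,-.148),proptip(.96,.876,.183,-.148))
overlay('side',1.06,.876,'s8.png',(280,160,430,310),4)
E
```

```text
{'time': 15.367, 'joints': [-0.006, 0.266, 1.424, 0.002, 1.457, 0.26], 'ee_pos': [0.565, 0.009, 0.301], 'orientation': [-3.136, -0.0, 1.305], 'ft_force': [-3.191, 2.554, 2.473], 'grip_force': 29.999, 'grip_width': 0.009}
1.0749391870320162 0.24640569345965893
tip1.06 [-0.04462996 -0.148       0.09148137] [-0.04300705 -0.148       0.07708752]
```

View pics/s8.png

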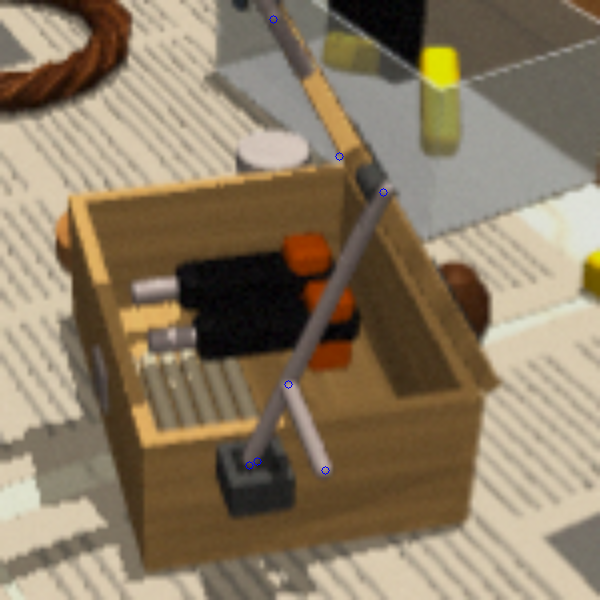

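The rod's end is at the hole's mouth (250,463), over the holder's centre. I'll lower the rest of the way.

apply_moves:
  series:
    - [[0,-0.004,0.003,0,0,0,0],[0,-0.009,0.005,0,0,0,0],[0,-0.013,0.008,0,0,0,0],[0,-0.017,0.011,0,0,0,0],[0,-0.021,0.013,0,0,0,0],[0,-0.023,0.015,0,0,0,0],[0,-0.023,0.015,0,0,0,0]]

```text
time: 16.0
ee_pos: [0.5428, 0.0147, 0.287]
orientation: [-3.136, -0.001, 1.304]
ft_force: [-4.6, 2.9, 5.8]
grip_width: 0.0097
grip_force: 30.0
```

```bash
python3 - <<'E'
from h import *
s=st(); p=np.load('p.npy'); R0=rot(s['orientation'])
q=R.from_euler('z',-p[2]).apply(s['ee_pos']-R0[:,2]*Z-[p[0],p[1],0])
print(np.arctan2(q[2]-.1005,.1-q[0])-.025, np.hypot(q[2]-.1005,.1-q[0]))
E
```

```text
{'time': 16.0, 'joints': [0.005, 0.234, 1.502, 0.002, 1.411, 0.271], 'ee_pos': [0.543, 0.015, 0.287], 'orientation': [-3.136, -0.001, 1.304], 'ft_force': [-4.557, 2.884, 5.757], 'grip_force': 29.999, 'grip_width': 0.01}
0.9661048098289363 0.24558742420572377
```

apply_moves:
  series:
    - [[0,-0.002,0.001,0,0,0,0],[0,-0.004,0.003,0,0,0,0],[0,-0.004,0.003,0,0,0,0],[0,-0.004,0.003,0,0,0,28],[0,-0.004,0.003,0,0,0,28],[0,-0.004,0.003,0,0,0,28],[0,-0.004,-0.01,0,0,0,28],[0,-0.004,-0.04,0,0,0,28],[0,-0.004,-0.08,0,0,0,28],[0,-0.004,-0.12,0,0,0,28],[0,-0.004,-0.15,0,0,0,28],[0,-0.004,-0.15,0,0,0,28]]

```text
time: 17.0
ee_pos: [0.5423, 0.0148, 0.4427]
orientation: [3.134, -0.003, 1.304]
ft_force: [0.1, -0.5, 0.4]
grip_width: 0.0257
grip_force: 0.0
```

```bash
python3 - <<'E'
from h import *
st()
overlay('side',.96,.876,'s9.png',(280,160,430,310),4)
for n in('top','side'):
    i=viewer.get_image(n); c=cam(i)
    for t in('wreath','plate','mug','hammer','slice','tape','jar','cone'):
        for r in viewer.cut_out(n,t)[:1]:
            v,u=np.nonzero(r['mask']); print(n,t,round(r['confidence'],2),onz(c,[[u.mean(),v.mean()]],0.02).round(3)[0,:2])
E
```

```text
{'time': 17.0, 'joints': [0.006, 0.215, 1.152, 0.001, 1.767, 0.272], 'ee_pos': [0.542, 0.015, 0.443], 'orientation': [3.134, -0.003, 1.304], 'ft_force': [0.079, -0.469, 0.421], 'grip_force': 0.0, 'grip_width': 0.026}
top wreath 0.86 [0.609 0.541]
top plate 0.8 [0.314 0.482]
top mug 0.74 [ 0.553 -0.494]
top hammer 0.89 [ 0.386 -0.439]
top slice 0.34 [ 0.509 -0.215]
top tape 0.57 [0.571 0.212]
top jar 0.82 [0.687 0.173]
side wreath 0.9 [0.607 0.535]
side mug 0.78 [ 0.566 -0.472]
side hammer 0.68 [ 0.403 -0.429]
side slice 0.6 [ 0.432 -0.226]
side tape 0.57 [0.533 0.216]
side jar 0.7 [0.613 0.047]
```

View pics/s9.png

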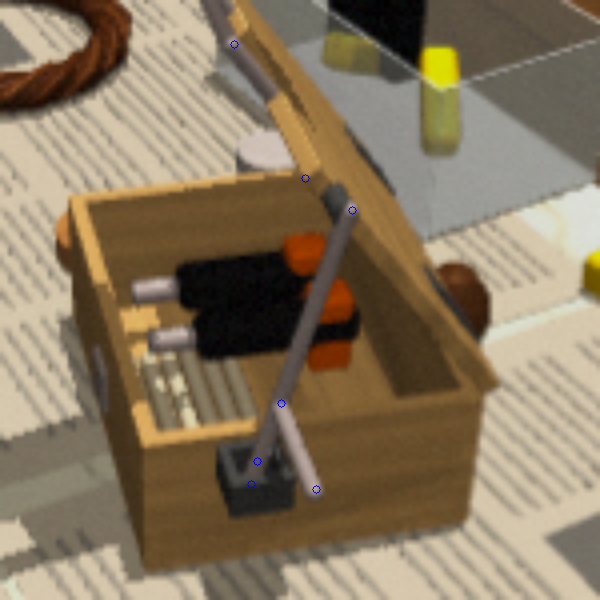

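The rod stands in the hole, matching the model at 0.96 (pull end at (316,489)). The gripper is clear, and the detections show nothing else moved. I'll hand the job in.

```bash
python3 -c "
from h import *
print(ctrl.sign_off())"
```

```text
the job is handed in; nothing more can be done
None
```

The lid is propped at about 0.96 rad with the rod's end in the holding hole, the other things show no sign of having moved, and the job was handed in at about 18 s; no verdict came back.

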